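# Check a cut tube in the sprung length gauge

### The job

Check the length of the black rubber tube that lies on its side by itself at the left: switch the readout on with its green key, then zero it with the white key while the gauge is still empty, pressing each key fully down and letting it come up again. Then lay the tube in the gauge's V-shaped bed and let go of it, push the slide so that it drives the tube against the sprung plunger until the slide is hard against its stop screws, and keep it there: finish while still holding the slide firmly home against the spring. Do not press the red key and leave everything else on the bench where it is.

Things in the scene. Friction and masses are not known exactly. Their poses are not given: they have to be found in the camera images.
- tube_mid (a point): The cut black rubber tube to be checked: 27 mm outside diameter, 59 mm long, stiff, about 30 g; it lies on its side at the left, on the next bench (2 mm higher than the gauge's). This point is its centre, half-way up; its y axis runs along the tube. A lying tube rolls easily.
- gauge_bed (a point): Middle of the gauge's empty bed, at the height where the tube's axis comes to lie (55 mm above the bench); axes as for the gauge. The bed is a level V-rail, 20 mm wide over all, so fingers pass beside the tube in it. With the slide open the plunger's flat anvil stands 40 mm ahead of this point (+x) and the slide's pad 40 mm behind it: about 11 mm of play at each end of the tube.
- gauge: Length gauge: dark steel base plate, 300 x 84 mm, bolted down, top 16 mm above the bench. Origin at bench height, 17.5 mm ahead (+x) of the bed's middle; x points along the gauge from the slide to the plunger, the pushing direction; y across, z up. Probe holder beyond the plunger: 40 mm wide, 75 mm high, from x = 67 mm; a stub aerial behind it to 87 mm. Stop block, 66 mm wide, 45 mm high: x = -63 to -53 mm. Foot of the rail: 36 mm wide, 21 mm high.
- slide_plate (a point): The slide's upright push plate, at the end of the gauge away from the plunger: 44 mm wide, 10 mm thick, top 98 mm above the bench, black ribbed rubber on its back. This point lies on the back, on the centre line, 80 mm above the bench, and moves with the slide. Axes as for the gauge: push along +x. Behind the plate there are only guide rods and an end block, 35 mm high.
- slide (a joint): Slide travel in m: 0 fully open (drawn back from the plunger), 0.028 fully home, hard against its two brass stop screws. It starts within 6 mm of open, glides with little friction (0.5 N) and stays where it is left unless the plunger's spring pushes it back.
- plunger (a joint): Travel in m of the gauge's sprung plunger (flat steel anvil 24 mm across, on the line of the bed): 0 free, 0.012 end of its travel. Spring 4 N at first, 500 N/m. With the slide home behind this tube it reads about 0.006 and pushes back with about 7 N.
- power_key_top (a point): Spring key on the readout, round cap 20 mm across, pressed straight down; this point is the centre of its top. GREEN, at the left: switches the readout on. Axes as for the readout.
- readout: Grey readout unit, 116 x 170 mm, at the right, fixed; origin at bench height under its middle, x away from its user, y to the left. Three keys in a row 50 mm apart along y: green at +y, white in the middle, red at -y, 26 mm before the origin. Each stands in a black collar 36 mm across, 9 mm below the key's top. The display stands behind, from x = 14 mm, top 65 mm above the bench, with a stub aerial to 92 mm at its right end.
- power_key (a joint): Travel of the green key in m: 0 up, 0.005 fully down (about 4 N). It springs back.
- zero_key_top (a point): Spring key on the readout, round cap 20 mm across, pressed straight down; this point is the centre of its top. WHITE, the middle one: zeroes the readout.
- zero_key (a joint): Travel of the white key in m: 0 up, 0.005 fully down (about 4 N). It springs back.
- clear_key (a joint): Travel of the red key, which wipes the stored results and is not to be pressed, in m: 0 up, 0.005 fully down.
- checked_0: Bystander: tube already checked, standing on end, 27 mm across, 60 mm tall, behind the gauge.
- checked_1: Bystander: second checked tube, standing on end.
- checked_2: Bystander: third checked tube, standing on end.
- tape_measure: Bystander: black pocket tape measure, 58 x 71 x 32 mm, at the right.
- tally_counter: Bystander: hand tally counter, 55 mm tall, at the left.
- pen: Bystander: blue and white marker pen, 135 mm long, behind the gauge.
Mind the look-alikes: they are no part of the job. Leave any blue or brown look-alike of the part that bears tube_mid alone.

How it is judged:
On the way, in this order (a step that is already met when the one before it is completed fails the run):
1. the green power key is pressed down (value of joint power_key above 0.0035 m), for 0.05 s.
2. with the green key up again and the plunger free, the white zero key is pressed down (value of joint zero_key above 0.0035 m and value of joint power_key below 0.0015 m and value of joint plunger below 0.001 m), for 0.05 s.
3. the tube lies in the bed, let go (y of tube_mid in the frame of gauge_bed between -0.004 and 0.004 m and z of tube_mid in the frame of gauge_bed between -0.004 and 0.004 m and x of tube_mid in the frame of gauge_bed between -0.016 and 0.025 m and angle between the y axis of tube_mid and the x axis of gauge_bed, either way round below 0.1 rad and contact force between the fingers and tube below 0.3 N), for 0.2 s.
4. the slide is pushed home on its stop screws with the tube pressed against the plunger (value of joint slide above 0.0265 m and value of joint plunger between 0.004 and 0.009 m and y of tube_mid in the frame of gauge_bed between -0.004 and 0.004 m and z of tube_mid in the frame of gauge_bed between -0.004 and 0.004 m and x of tube_mid in the frame of gauge_bed between -0.016 and 0.025 m and angle between the y axis of tube_mid and the x axis of gauge_bed, either way round below 0.1 rad), for 0.5 s.
At the end, for the whole second after the job is handed in: The robot still presses on the slide (over 5 N), which is at rest within 1.5 mm of its stop; the tube lies along the bed (within 4 mm across and in height, 6 degrees) and holds the plunger in by 4 to 9 mm; all keys are up (all of step 4 and value of joint each of power_key, zero_key, clear_key below 0.0015 m and contact force between any of the fingers, the arm and slide above 5 N and velocity of joint slide between -0.005 and 0.005 m/s); the arm keeps its last pose, push and grip.
It fails at once if the red key is pressed (value of joint clear_key above 0.0025 m).
It fails at once if two keys are pressed at once (value of joint each of power_key, zero_key above 0.0025 m).
It fails at once if a bystander is moved by more than 3 cm (distance of any of checked_0, checked_1, checked_2, tape_measure, tally_counter, pen from where it was at the start of the episode above 0.03 m).
It also fails if it takes over 64 s, if anything falls off the work surface, if the arm or the gripper's body presses on something with over 40 N, if the wrist force passes 120 N, or if a joint passes its speed limit or range.

### The arm

A 6-joint arm with a two-finger parallel gripper is mounted at the origin on a cart in front of the work surface, level with it; the furniture and walls round the work are solid. World frame = base frame: x ahead of the robot, y to its left, z up, the work surface at z = 0. Lengths are in m, angles in rad, forces in N, time in s.
With the tool pointing down it reaches from about 0.4 to 0.825 m from the base axis. Payload 7 kg.
Tool frame: the origin (TCP) lies midway between the tips of the shut fingers; the grasp point (between the pads) lies arm.hold_point_z behind it (arm.hold_point_z is the distance from the TCP to the grasp point, in m); z points along the fingers, y is the line along which they close (so a half turn about z gives the same grasp; the last joint's range is limited). The gripper opens to 88 mm and grips with 3 to 60 N. Pads are 19 mm wide; open, the fingers measure 130 mm over their backs; the gripper's body (78 mm by 193 mm) begins 47 mm behind the grasp point.
Start: joints at [1.417, 0.359, 0.012, 0, -1.224, -0.288], TCP at [0.289, 0.61, 0.227] pointing down, gripper open.
Joint ranges: [-3.07, 3.07], [-1.43, 2.12], [-1.02, 1.25], [-3.03, 1.67], [-3.05, -0], [-3.03, 3.03]. Speed limits (rad/s): [2.39, 2.39, 3.01, 3.14, 3.14, 3.14].

### API

Orientations are given as [roll, pitch, yaw] about the fixed x, y, z axes, in that order (R = Rz(yaw) Ry(pitch) Rx(roll)).
In Python, from station import arm gives the robot as it stands.
- The arm moves only by the shell command python3 -m crank 'ROWS' [OPENING] [FORCE]. ROWS is JSON, a list that holds one entry, the list of rows, each a list of 4 numbers: the shift along the tool's x, y, z in units of 25 mm (1.0 is 25 mm), then the turn about the tool's z in units of 5 degrees (1.0 is 5 degrees). A call has 1 to 12 rows; each row is the pose to reach, as a shift and turn from the pose commanded when the call began, along the tool's axes at that moment; what a row does not reach only later rows make up. A row lasts 1/8 s, in which the tool goes at most 62.5 mm and 10.7 degrees, less where a joint would pass 70% of its speed; a pose out of reach is approached as far as the arm can. A call with a gripper value outside its range is refused whole. OPENING is the closure, from 0 (fully open) to 1 (shut), set as the call begins (- or left out, the last holds). The fingers move at their own pace and stop on an object; FORCE is the grip in N (left out, the last holds). Time passes only in rows, so rows that repeat a pose let the fingers close. It gives the time, the measured TCP pose, the force, the opening and the grip force at its end, in the units of the state.
- arm.get_state(): the state, without advancing time (a new reading comes with each control period).
- arm.grab_frame(name): name is "side" or "top" or "wrist"; returns (picture, depth): 400x640x3 uint8, red, green, blue; 400x640 float32, m along the optical axis (not along the pixel's ray), 0 where there is no reading.
- arm.get_calibration(name): a dict with "mtx" (3x3 intrinsics, pixels), "R" (3x3) and "t" (3): a world point X has camera coordinates R X + t; the wrist camera has in their place "mount" (4x4, takes a point from camera to tool coordinates, whose origin is the TCP and whose axes are the flange's). Camera axes: x right, y down, z forward; pixel columns grow to the right and rows downward; lengths in m; the calibration is good to about 2 mm. A picture is of the moment at which its call begins: read the wrist's pose just before it. get_calibration takes no time and is no camera call.
- arm.job_done(): hands the job in; it is judged then, once.
Trained networks look in the newest picture that a camera, given by its name, has taken for a name from the list of things; names that differ only in an ending like _2 or _b are one class to them, and where a whole thing is asked for, a point or a joint stands for the part that bears it (a point fixed in the world has none). Each returns a list of dicts, best first, with "score" (0 to 1); they miss things now and then, are a little off and sometimes report something else, mostly with a low value. They report only what shows in the picture. A call takes as long as a camera call. They do not tell look-alikes from the thing itself.
- arm.recognise(thing, camera): "extent" ([left, top, width, height] in pixels, round what is visible of it).
- arm.trace(thing, camera): "mask" (400x640 bool, what is visible of it) and "extent" ([left, top, width, height] in pixels, round what is visible of it).
The state is a dict: "t": time; "q": joint angles; "qd": joint speeds; "joint_efforts": joint torques, N m; "eef_pos": TCP position; "ee_rot": TCP orientation; "force": force on the tool from outside, world axes, zero at the start; "moment": the same for the moment, N m; "width": finger opening in m; "gripper_force": force on a finger pad.
Only numpy, scipy, OpenCV 4.12 (cv2) and the standard library are available. Lean on these libraries where they do the work, as an engineer would, in place of code of your own. Each camera call takes 0.05 s, during which the arm holds its last target. There are 200 camera calls.

## Working session

There is one attempt and no reset: what is moved stays moved. The work goes in short steps, Python scripts to look and compute and a shell command to move; the robot and the scene stay as the last step left them, time stands still between calls to the robot, and variables do not carry over. Pictures are saved under pics/ and viewed, at most 10 in all, crops included, and the job is handed in when it is done.

```bash
ls; mkdir -p pics; python3 - <<'E'
from station import arm
import cv2,numpy as np
s=arm.get_state();print({k:np.round(v,3) for k,v in s.items()},arm.hold_point_z)
for n in("top","side"):
    p,d=arm.grab_frame(n);cv2.imwrite(f"pics/{n}0.png",p[:,:,::-1]);np.save(f"{n}d.npy",d)
    c=arm.get_calibration(n);print(n,c)
    for th in("tube_mid","gauge","power_key_top","zero_key_top","readout","slide_plate","gauge_bed"):
        try:
            r=arm.recognise(th,n);print(th,[(round(float(x["score"]),2),np.round(x["extent"]).astype(int).tolist()) for x in r])
        except Exception as e:print(th,e)
print(arm.get_calibration("wrist"))
E
```

```text
pics
{'t': np.float64(0.0), 'q': array([ 1.417,  0.359,  0.011, -0.   , -1.224, -0.288]), 'qd': array([-0.002, -0.   , -0.   , -0.001, -0.001,  0.   ]), 'joint_efforts': array([ 1.0000e-03, -5.8271e+01,  2.9305e+01,  6.9970e+00,  7.0000e-03,
       -0.0000e+00]), 'eef_pos': array([0.288, 0.61 , 0.226]), 'ee_rot': array([ 3.14 , -0.   , -0.442]), 'force': array([-0.39 ,  1.185, -0.335]), 'moment': array([-0.029,  0.005, -0.015]), 'gripper_force': np.float64(0.0), 'width': np.float64(0.088)} 0.0188
top {'mtx': array([[432.33778867,   0.        , 319.1538183 ],
       [  0.        , 432.33778867, 204.04508236],
       [  0.        ,   0.        ,   1.        ]]), 'R': array([[ 0.02424986, -0.99968723,  0.00611476],
       [-0.99785754, -0.02457635, -0.06063281],
       [ 0.06076412, -0.00463132, -0.99814141]]), 't': array([-0.01193133,  0.56236295,  1.3445554 ])}
tube_mid [(0.7, [222, 234, 19, 14]), (0.7, [328, 237, 17, 21]), (0.63, [202, 261, 13, 19])]
gauge [(0.84, [258, 172, 94, 38]), (0.37, [412, 218, 63, 52])]
power_key_top []
zero_key_top []
readout [(0.79, [412, 217, 66, 49]), (0
[... 512 characters left out ...]
 (0.62, [306, 265, 13, 12])]
gauge [(0.9, [272, 210, 21, 35])]
power_key_top []
zero_key_top []
readout [(0.67, [354, 157, 47, 34])]
slide_plate []
gauge_bed [(0.92, [271, 207, 24, 41])]
{'mtx': array([[315.68782628,   0.        , 314.53279807],
       [  0.        , 315.68782628, 205.75788886],
       [  0.        ,   0.        ,   1.        ]]), 'mount': array([[-1.26179793e-03, -9.60952706e-01, -2.76709785e-01,
         7.63577032e-02],
       [ 9.99999195e-01, -1.25031409e-03, -2.17933048e-04,
        -5.88945474e-04],
       [-1.36550792e-04, -2.76709838e-01,  9.60953509e-01,
        -1.57648018e-01],
       [ 0.00000000e+00,  0.00000000e+00,  0.00000000e+00,
         1.00000000e+00]])}
```

```bash
python3 - <<'E'
import cv2
p=cv2.imread("pics/top0.png")
cv2.imwrite("pics/topc.png",cv2.resize(p[120:320,130:500][:, :],(800,432),interpolation=cv2.INTER_CUBIC))
p=cv2.imread("pics/side0.png")
cv2.imwrite("pics/sidec.png",cv2.resize(p[120:320,200:460],(780,600),interpolation=cv2.INTER_CUBIC))
E
```

```text
(no output)
```

View pics/topc.png

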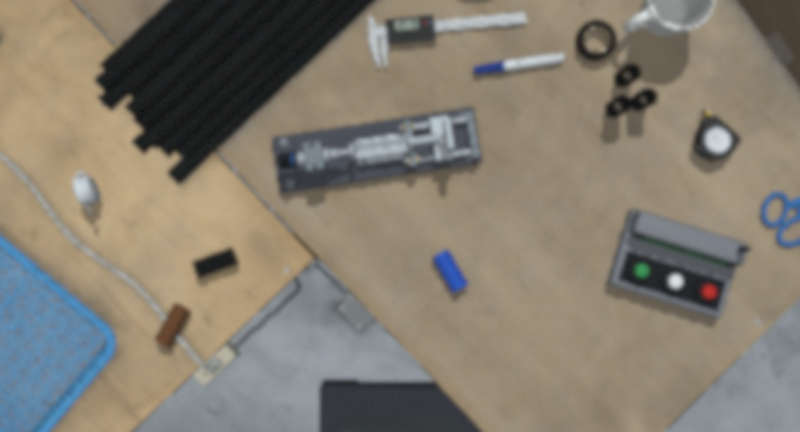

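View pics/sidec.png

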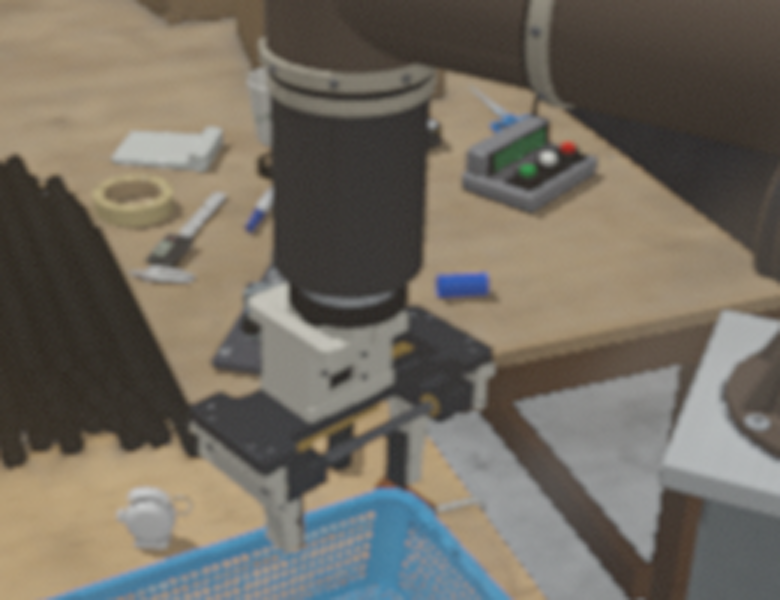

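The top view (crop scale 2.16, offset 130,120) shows these:
- Black tube at px (229,241), the best match for tube_mid.
- Look-alikes: blue at (338,246), brown at (209,270), and the black rods at the upper left.
- Standing checked tubes at about (420,165).
- Gauge at (305,190).
- Green, white and red keys at about (427,245), (442,250) and (458,255).

I choose the black tube at (229,241), and next I'll get world positions.

```bash
cat > h.py <<'E'
from station import arm
import numpy as np,cv2
from scipy.spatial.transform import Rotation as Ro
def pose(s=None):
    s=s or arm.get_state();T=np.eye(4);T[:3,:3]=Ro.from_euler('xyz',s["ee_rot"]).as_matrix();T[:3,3]=s["eef_pos"];return T
def cam(n):  # camera->world 4x4, K
    c=arm.get_calibration(n)
    if n=="wrist": return pose()@c["mount"],c["mtx"]
    T=np.eye(4);T[:3,:3]=c["R"].T;T[:3,3]=-c["R"].T@c["t"];return T,c["mtx"]
def cloud(d,T,K):
    v,u=np.mgrid[:d.shape[0],:d.shape[1]]
    P=np.stack([(u-K[0,2])/K[0,0]*d,(v-K[1,2])/K[1,1]*d,d],-1);return P@T[:3,:3].T+T[:3,3]
def ray(u,v,z,T,K): # pixel on plane z
    r=T[:3,:3]@np.linalg.solve(K,[u,v,1]);return T[:3,3]+r*(z-T[2,3])/r[2]
def tool(X,T=None,z0=0): # world shift -> tool units of 25mm
    T=pose() if T is None else T;return (T[:3,:3].T@(np.asarray(X)-T[:3,3]))/.025
E
python3 - <<'E'
from h import *
T,K=cam("top");d=np.load("topd.npy");P=cloud(d,T,K);p=cv2.imread("pics/top0.png");h=cv2.cvtColor(p,cv2.COLOR_BGR2HSV)
for n,(u,v) in dict(tube=(229,241),blue=(338,246),brown=(209,270),g=(427,245),w=(442,250),r=(458,255),bench=(380,230),lb=(240,225)).items(): print(n,P[v,u].round(3))
# gauge: points higher than 10mm
sub=P[165:215,250:358].reshape(-1,3);g=sub[(sub[:,2]>.009)]
print("gauge plate box",cv2.minAreaRect((g[:,:2]*1000).astype(np.float32)))
for z0,z1 in((.06,.075),(.075,.09),(.09,.12)):
    m=sub[(sub[:,2]>z0)&(sub[:,2]<z1)];print(z0,len(m),m.mean(0).round(3) if len(m) else"",m.min(0).round(3),m.max(0).round(3))
m=(P[...,2]>.015)&(P[...,2]<.05);m[:225]=0;m[260:]=0;m[:,:215]=0;m[:,248:]=0
print("tube",cv2.minAreaRect((P[m][:,:2]*1000).astype(np.float32)))
E
```

```text
tube [0.44  0.279 0.026]
blue [ 0.433 -0.06   0.029]
brown [0.349 0.337 0.03 ]
g [ 0.443 -0.332  0.047]
w [ 0.429 -0.378  0.045]
r [ 0.415 -0.427  0.047]
bench [ 0.486 -0.194 -0.001]
lb [ 0.491  0.252 -0.001]
gauge plate box ((579.4379272460938, 62.29608917236328), (326.3390808105469, 196.21148681640625), 88.36580657958984)
0.06 208 [0.597 0.109 0.067] [ 0.571 -0.048  0.06 ] [0.637 0.186 0.075]
0.075 62 [0.598 0.102 0.079] [ 0.574 -0.059  0.075] [0.641 0.177 0.09 ]
0.09 49 [ 0.626 -0.051  0.096] [ 0.604 -0.059  0.092] [ 0.646 -0.043  0.104]
tube ((437.71954345703125, 278.9354553222656), (26.807458877563477, 57.6660270690918), 20.11556625366211)
```

```bash
python3 -m crank '[[[1.8,1.5,0.2,2],[3.6,3,0.4,4],[5.4,4.6,0.6,6],[7.2,6,0.8,8],[9,7.6,1,9],[11.1,9.3,1,9],[11.1,9.3,1,9]]]' 0
python3 - <<'E'
from h import *
p,d=arm.grab_frame("wrist");cv2.imwrite("pics/w1.png",p[:,:,::-1]);np.save("w1d.npy",d);print(arm.get_state()["q"].round(2))
T,K=cam("wrist");P=cloud(d,T,K);np.save("w1P.npy",P)
for r in arm.trace("tube_mid","wrist"):
    m=r["mask"];q=P[m];q=q[(q[:,2]>.015)];print(r["score"],r["extent"],p[m].mean(0).round(),cv2.minAreaRect((q[:,:2]*1000).astype(np.float32)),q[:,2].max().round(3))
E
```

```text
t: 1.68
eef_pos: [0.441, 0.2781, 0.2019]
ee_rot: [-3.141, 0.0, -1.231]
force: [-0.1, 1.0, -0.5]
width: 0.0879
gripper_force: 0.0
[ 0.94  0.12 -0.36  0.   -1.09 -0.6 ]
0.83 [303.4, 159.8, 27.4, 55.3] [29. 29. 27.] ((449.84014892578125, 258.85260009765625), (27.117042541503906, 106.37812042236328), 21.46695327758789) 0.36
0.76 [345.9, 230.6, 48.6, 43.0] [87. 50. 23.] ((405.4803466796875, 288.85821533203125), (37.6007080078125, 199.244140625), 48.36969757080078) 0.36
```

View pics/w1.png

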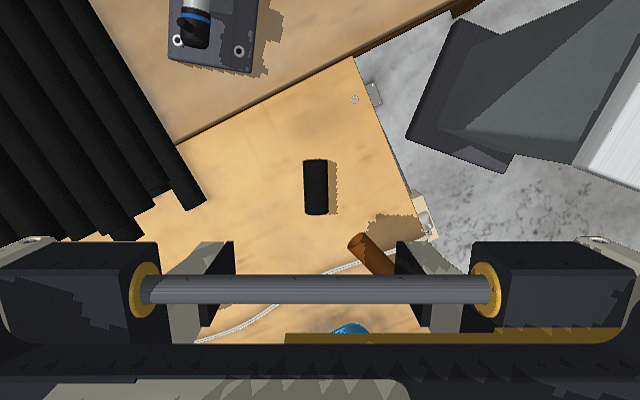

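The wrist view shows the black tube alone at px (316,187), upright in the image, so its axis is nearly perpendicular to the closing line. The brown look-alike is at (372,256) and the end of the rods is at (195,200). Next I'll refine the tube pose and move to look at the gauge.

```bash
python3 - <<'E'
from h import *
P=np.load("w1P.npy");q=P[155:220,298:340].reshape(-1,3);q=q[(q[:,2]>.017)&(q[:,2]<.04)]
print(len(q),cv2.minAreaRect((q[:,:2]*1000).astype(np.float32)),q[:,2].max())
T=pose();t=tool([0.6,0.05,0.23],T);print("to gauge",t.round(2))
E
```

```text
1277 ((441.1391296386719, 280.807373046875), (26.815876007080078, 59.125972747802734), 21.38846206665039) 0.03109453224629749
to gauge [10.83 -2.92 -1.13]
```

```bash
python3 -m crank '[[[2.2,-0.6,-0.5,1],[4.4,-1.2,-1.1,2],[6.6,-1.8,-1.1,2.5],[8.8,-2.4,-1.1,2.5],[10.8,-2.9,-1.1,2.5],[10.8,-2.9,-1.1,2.5],[10.8,-2.9,-1.1,2.5]]]'
python3 - <<'E'
from h import *
p,d=arm.grab_frame("wrist");cv2.imwrite("pics/w2.png",p[:,:,::-1]);print(arm.get_state()["q"].round(2))
T,K=cam("wrist");P=cloud(d,T,K);np.save("w2P.npy",P)
E
```

```text
t: 2.65
eef_pos: [0.5993, 0.0525, 0.2286]
ee_rot: [3.141, 0.0, -1.445]
force: [-0.8, -0.4, 0.0]
width: 0.0878
gripper_force: 0.0
[ 0.41  0.24 -0.15 -0.   -1.18 -0.29]
```

View pics/w2.png

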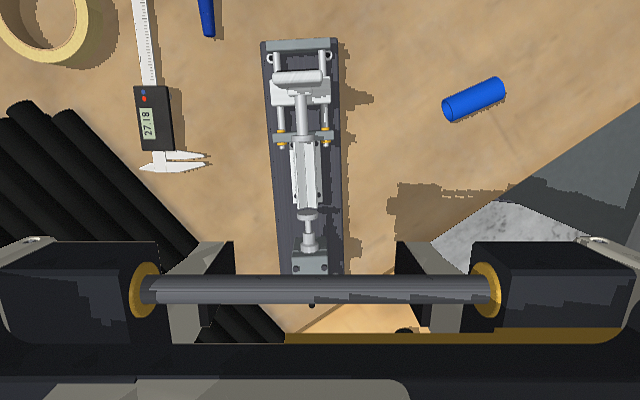

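```bash
python3 - <<'E'
from h import *
P=np.load("w2P.npy");S=P[20:272,235:365];q=S.reshape(-1,3)
b=q[(q[:,2]>.011)&(q[:,2]<.021)];r=cv2.minAreaRect((b[:,:2]*1000).astype(np.float32));print(r)
# edges per slice along y -> centre line
cs=[]
for y in np.arange(-.1,.16,.01):
    s=b[abs(b[:,1]-y)<.004]
    if len(s)>20: cs.append((y,s[:,0].min(),s[:,0].max()))
cs=np.array(cs);w=cs[:,2]-cs[:,1];print(np.c_[cs,w].round(4)[::4])
g=abs(w-.0845)<.004;f=np.polyfit(cs[g,0],(cs[g,1]+cs[g,2])/2,1);a=np.arctan2(1,f[0]);print("axis deg",np.degrees(a),"x at y=0",f[1],g.sum())
ex=np.array([np.cos(a),np.sin(a)]);ey=np.array([-ex[1],ex[0]]);o=np.array([f[1],0.])
L=(q[:,:2]-o)@ex;W=(q[:,:2]-o)@ey;Z=q[:,2]
print("plate base L",L[(Z>.011)&(Z<.021)&(abs(W)<.045)].min())
for n,m in dict(push=(Z>.092)&(Z<.102),high=(Z>.085),stop=(Z>.041)&(Z<.049)&(abs(W)>.014)&(abs(W)<.035),rail=(Z>.03)&(abs(W)<.011)&(L>.04)&(L<.09),probe=(Z>.068)&(Z<.079)).items():
    if m.sum(): print(n,m.sum(),"L",np.percentile(L[m],[0,2,50,98,100]).round(4),"W",np.percentile(W[m],[2,50,98]).round(4),"Z",np.percentile(Z[m],[2,98]).round(4))
# height profile on centre
for l in np.arange(-.08,.16,.005):
    m=(abs(L-l)<.0025)&(abs(W)<.006)
    if m.sum():print(round(l,3),np.percentile(Z[m],[5,95]).round(3),end=" ")
E
```

```text
((613.2623901367188, 39.39500427246094), (84.23230743408203, 276.1288146972656), 10.053995132446289)
[[-0.1     0.5955  0.6039  0.0084]
 [-0.06    0.5885  0.6733  0.0848]
 [-0.02    0.5814  0.6668  0.0854]
 [ 0.02    0.5745  0.6587  0.0842]
 [ 0.06    0.5673  0.6516  0.0843]
 [ 0.1     0.5601  0.6444  0.0843]
 [ 0.14    0.5528  0.6386  0.0858]]
axis deg 100.01179083248135 x at y=0 0.6202167102696803 25
plate base L -0.09808527589791939
push 674 L [-0.0578 -0.0574 -0.0517 -0.0467 -0.0466] W [-0.0204  0.      0.0206] Z [0.0926 0.0988]
high 846 L [-0.0586 -0.0579 -0.0506 -0.0194  0.0615] W [-0.0205  0.0033  0.0205] Z [0.0888 0.3865]
stop 1105 L [-0.0563 -0.0542 -0.0348  0.1265  0.1275] W [-0.0308  0.0146  0.0307] Z [0.0415 0.0485]
rail 913 L [0.04   0.041  0.066  0.0872 0.0885] W [-0.0106 -0.0001  0.0106] Z [0.0378 0.0662]
probe 691 L [-0.0496 -0.0468  0.1335  0.1447  0.1468] W [-0.0188  0.0008  0.0193] Z [0.0684 0.0779]
-0.08 [0.014 0.017] -0.075 [0.014 0.017] -0.07 [0.015 0.017] -0.06 [0.09  0.093] -0.055 [0.093 0.099] -0.05 [0.096 0.099] -0.045 [0.061 0.097] -0.04 [0.059 0.063] -0.035 [0.056 0.061] -0.03 [0.055 0.061] -0.025 [0.017 0.061] -0.02 [0.056 0.061] -0.015 [0.023 0.061] -0.01 [0.016 0.061] -0.005 [0.025 0.061] 0.0 [0.058 0.067] 0.005 [0.04  0.067] 0.01 [0.038 0.043] 0.015 [0.038 0.042] 0.02 [0.038 0.042] 0.025 [0.038 0.042] 0.03 [0.038 0.042] 0.035 [0.038 0.043] 0.04 [0.038 0.042] 0.045 [0.037 0.043] 0.05 [0.038 0.042] 0.055 [0.037 0.043] 0.06 [0.038 0.042] 0.065 [0.038 0.043] 0.07 [0.038 0.042] 0.075 [0.038 0.042] 0.08 [0.038 0.064] 0.085 [0.045 0.067] 0.09 [0.015 0.066] 0.095 [0.056 0.058] 0.1 [0.056 0.059] 0.105 [0.015 0.061] 0.11 [0.015 0.062] 0.115 [0.016 0.062] 0.12 [0.019 0.065] 0.125 [0.063 0.075] 0.13 [0.073 0.075] 0.135 [0.073 0.075] 0.14 [0.074 0.075] 0.145 [0.073 0.075]
```

```bash
python3 - <<'E'
from h import *
print(tool([.435,-.355,.19]).round(2))
E
```

```text
[15.36  8.57  1.56]
```

```bash
python3 -m crank '[[[2,1.1,0,0],[4,2.2,0,0],[6,3.3,0.2,0],[8,4.4,0.5,0],[10,5.5,0.8,0],[12,6.6,1.1,0],[14,7.8,1.5,0],[15.4,8.6,1.5,0],[15.4,8.6,1.5,0],[15.4,8.6,1.5,0]]]' 1
python3 - <<'E'
from h import *
p,d=arm.grab_frame("wrist");cv2.imwrite("pics/w3.png",p[:,:,::-1])
T,K=cam("wrist");P=cloud(d,T,K);h=cv2.cvtColor(p,cv2.COLOR_RGB2HSV).astype(int)
ok=(P[...,2]>.035)&(P[...,2]<.055)
H,S,V=h[...,0],h[...,1],h[...,2]
for n,m in dict(g=(abs(H-65)<25)&(S>110),w=(S<30)&(V>170),r=((H<8)|(H>172))&(S>130)).items():
    k,l,st,c=cv2.connectedComponentsWithStats((m&ok).astype(np.uint8))
    for i in range(1,k):
        if st[i,4]>100:
            X=P[l==i];x=(X.min(0)+X.max(0))/2;print(n,st[i].tolist(),x.round(4),np.ptp(X,0).round(3),np.median(X[:,2]).round(4),tool(x).round(2))
E
```

```text
t: 3.95
eef_pos: [0.4348, -0.3563, 0.1918]
ee_rot: [-3.141, -0.0, -1.444]
force: [0.3, -0.0, -0.3]
width: 0.0006
gripper_force: 0.0
g [257, 90, 50, 121, 462] [ 0.4744 -0.3909  0.045 ] [0.036 0.119 0.02 ] 0.0455 [ 1.58 -1.38  5.88]
g [294, 205, 19, 21, 328] [ 0.4456 -0.3306  0.0441] [0.019 0.023 0.012] 0.0479 [-0.96 -0.55  5.91]
w [313, 161, 20, 20, 299] [ 0.4319 -0.3797  0.0472] [0.019 0.019 0.006] 0.0482 [0.92 0.25 5.79]
r [334, 111, 22, 22, 378] [ 0.4175 -0.4277  0.0448] [0.02  0.02  0.013] 0.0482 [2.75 1.06 5.88]
```

View pics/w3.png

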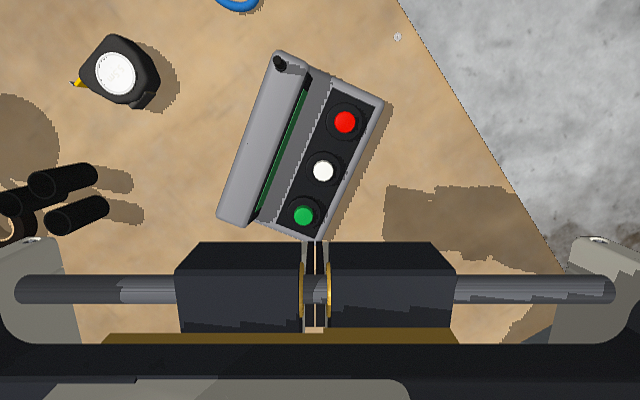

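```bash
python3 -m crank '[[[-0.5,-0.3,2,0],[-0.95,-0.55,4,0],[-0.95,-0.55,5.2,0],[-0.95,-0.55,5.6,0],[-0.95,-0.55,5.8,0],[-0.95,-0.55,5.9,0],[-0.95,-0.55,5.96,0],[-0.95,-0.55,5.96,0],[-0.95,-0.55,5.96,0]]]'
```

```text
t: 5.12
eef_pos: [0.4457, -0.3322, 0.0442]
ee_rot: [-3.139, -0.001, -1.445]
force: [-0.4, 3.7, 8.3]
width: 0.0006
gripper_force: 4.3
```

```bash
python3 -m crank '[[[0,0,0.06,0],[0,0,0.08,0],[0,0,0.08,0]]]'; python3 -m crank '[[[0,0,-0.3,0],[0,0,-0.8,0],[0,0,-0.8,0],[0,0,-0.8,0]]]'
```

```text
t: 5.5
eef_pos: [0.4458, -0.3323, 0.0438]
ee_rot: [-3.139, -0.002, -1.445]
force: [-4.8, 9.9, 25.6]
width: 0.0004
gripper_force: 12.4
t: 6.0
eef_pos: [0.4447, -0.3321, 0.0605]
ee_rot: [-3.141, 0.0, -1.446]
force: [0.3, -0.6, 0.7]
width: 0.0002
gripper_force: 0.0
```

```bash
python3 -m crank '[[[0.6,0.25,-0.2,0],[1.3,0.55,-0.2,0],[1.88,0.8,-0.1,0],[1.88,0.8,0,0],[1.88,0.8,0.4,0],[1.88,0.8,0.6,0],[1.88,0.8,0.7,0],[1.88,0.8,0.76,0],[1.88,0.8,0.76,0],[1.88,0.8,0.76,0]]]'
```

```text
t: 7.25
eef_pos: [0.4306, -0.3812, 0.0438]
ee_rot: [3.141, -0.001, -1.444]
force: [-7.1, 3.6, 22.9]
width: 0.0007
gripper_force: 11.9
```

```bash
python3 -m crank '[[[0,0,-0.5,0],[0,0,-2,0],[0,0,-4,0],[0,0,-5,0]]]'; python3 - <<'E'
from h import *
print(tool([.441,.281,.13]).round(2))
E
```

```text
t: 7.75
eef_pos: [0.4319, -0.3813, 0.1693]
ee_rot: [-3.139, -0.002, -1.444]
force: [-0.6, 0.8, -1.0]
width: 0.0003
gripper_force: 0.0
[-26.24  -3.69   1.54]
```

```bash
python3 -m crank '[[[-2.4,-0.3,0,-0.5],[-4.8,-0.6,0,-1],[-7.2,-1,0,-1.5],[-9.6,-1.3,0,-2],[-12,-1.7,0,-2.5],[-14.4,-2,0,-2.8],[-16.8,-2.3,0,-2.8],[-19.2,-2.7,0,-2.8],[-21.6,-3,0,-2.8],[-24,-3.4,0.5,-2.8],[-26.2,-3.7,1,-2.8],[-26.2,-3.7,1,-2.8]]]' 0
python3 - <<'E'
from h import *
p,d=arm.grab_frame("wrist");T,K=cam("wrist");P=cloud(d,T,K)
m=(P[...,2]>.017)&(P[...,2]<.04)&(np.hypot(P[...,0]-.441,P[...,1]-.281)<.045)
q=P[m];print(m.sum(),cv2.minAreaRect((q[:,:2]*1000).astype(np.float32)))
print(arm.get_state()["ee_rot"],tool([.441,.281,.015-.0188]).round(2),tool([.441,.281,.0]).round(2))
E
```

```text
t: 9.25
eef_pos: [0.4399, 0.2834, 0.14]
ee_rot: [3.14, -0.001, -1.197]
force: [0.7, -0.7, 0.8]
width: 0.0876
gripper_force: 0.0
1871 ((440.9657897949219, 277.5392761230469), (26.430606842041016, 59.017921447753906), 20.619583129882812)
[ 3.13958878e+00 -9.48968286e-04 -1.19816182e+00] [ 0.04 -0.05  5.77] [ 0.04 -0.05  5.62]
```

```bash
python3 -m crank '[[[0.18,0,2,0],[0.18,0,3.8,0],[0.18,0,4.6,0],[0.18,0,5.1,0],[0.18,0,5.4,0],[0.18,0,5.4,0],[0.18,0,5.4,0]]]'
python3 -m crank '[[[0,0,0,0],[0,0,0,0],[0,0,0,0],[0,0,0,0],[0,0,0,0],[0,0,0,0]]]' 1 15
```

```text
t: 10.18
eef_pos: [0.4427, 0.2764, 0.0074]
ee_rot: [-3.14, 0.001, -1.201]
force: [-0.1, -0.7, -0.1]
width: 0.0875
gripper_force: 0.0
t: 10.92
eef_pos: [0.4423, 0.2761, 0.0065]
ee_rot: [3.142, 0.0, -1.201]
force: [0.8, 1.1, 1.0]
width: 0.0329
gripper_force: 0.0
```

```bash
python3 -m crank '[[[0,0,0,0],[0,0,0,0],[0,0,0,0],[0,0,0,0]]]'; python3 -m crank '[[[0,0,-1,0],[0,0,-3,0],[0,0,-5,0],[0,0,-5,0],[0,0,-5,0]]]'
```

```text
t: 11.42
eef_pos: [0.4423, 0.276, 0.0065]
ee_rot: [3.142, -0.0, -1.201]
force: [-0.5, -0.4, -0.7]
width: 0.0268
gripper_force: 15.0
t: 12.05
eef_pos: [0.442, 0.2758, 0.1314]
ee_rot: [3.142, 0.0, -1.201]
force: [0.1, -0.9, -0.7]
width: 0.0267
gripper_force: 15.0
```

```bash
python3 - <<'E'
from h import *
print(tool([.6125,.0415,.131]).round(2))
E
```

```text
[ 1.12e+01 -2.98e+00  1.00e-02]
```

```bash
python3 -m crank '[[[2,-0.5,0,0.5],[4,-1.1,0,1],[6,-1.6,0,1.5],[8,-2.1,0,2],[10,-2.7,0,2.24],[11.2,-3,0,2.24],[11.2,-3,0,2.24],[11.2,-3,0,2.24]]]'
python3 - <<'E'
from h import *
p,d=arm.grab_frame("wrist");cv2.imwrite("pics/w4.png",p[:,:,::-1]);T,K=cam("wrist");P=cloud(d,T,K);np.save("w4P.npy",P);s=arm.get_state();Tp=pose(s)
a=np.radians(100.01);ex=np.array([np.cos(a),np.sin(a)]);ey=np.array([-ex[1],ex[0]]);o=np.array([.6202,0])
q=P.reshape(-1,3);L=(q[:,:2]-o)@ex;W=(q[:,:2]-o)@ey;Z=q[:,2]
tc=Tp[:2,3]-o;print("tcp L,W",tc@ex,tc@ey,"yaw",np.degrees(s["ee_rot"][2]))
for r in arm.trace("tube_mid","wrist"): 
    m=r["mask"].ravel();mm=m&(Z>.12)&(Z<.165);print(r["score"],r["extent"],m.sum(),"L",np.percentile(L[mm],[1,50,99]).round(4) if mm.any() else"", "W",np.percentile(W[mm],[1,99]).round(4)if mm.any() else"",np.percentile(Z[mm],[1,50,99]).round(4) if mm.any() else"")
m=(Z>.09)&(Z<.104)&(L<-.02);print("plate L",np.percentile(L[m],[1,99]).round(4),"W",np.percentile(W[m],[1,99]).round(4))
m=(Z>.03)&(Z<.045)&(abs(W)<.02)&(L>.01)&(L<.04);print("rail W",np.percentile(W[m],[1,99]).round(4))
E
```

```text
t: 13.05
eef_pos: [0.6125, 0.0419, 0.13]
ee_rot: [3.139, -0.0, -1.397]
force: [0.4, 0.1, 0.1]
width: 0.0265
gripper_force: 15.0
tcp L,W 0.043089922665213 0.00020330873307615287 yaw -79.99699829068241
0.72 [498.4, 89.7, 93.2, 55.7] 2908 L  W  
0.56 [287.8, 211.1, 54.6, 120.6] 4433 L [0.0177 0.0323 0.0745] W [-0.0144  0.011 ] [0.1271 0.1503 0.1533]
plate L [-0.0582 -0.0465] W [-0.0214  0.0204]
rail W [-0.0121  0.0116]
```

View pics/w4.png

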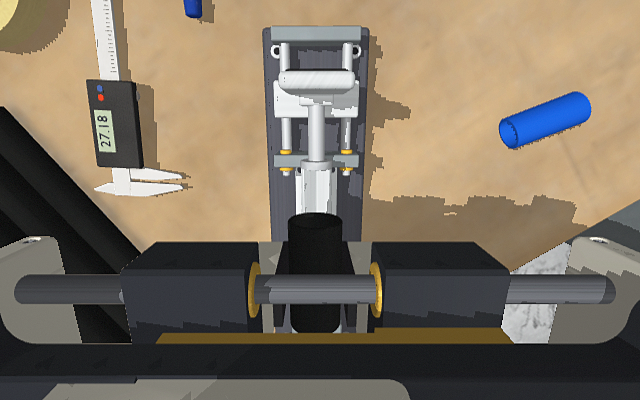

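The tube is held at px (315,270), squarely above the bed, and the slide plate is at (318,80) with the V-rail at (316,190). I'll lower it now.

```bash
python3 -m crank '[[[0.1,0,1,0],[0.1,0,2,0],[0.1,0,2.8,0],[0.1,0,3.1,0],[0.1,0,3.25,0],[0.1,0,3.34,0],[0.1,0,3.34,0],[0.1,0,3.34,0]]]'
```

```text
t: 14.15
eef_pos: [0.6142, 0.0397, 0.0486]
ee_rot: [-3.141, 0.0, -1.397]
force: [-0.9, -0.4, 0.4]
width: 0.0268
gripper_force: 15.0
```

```bash
python3 -m crank '[[[0,0,0.04,0],[0,0,0.08,0],[0,0,0.08,0]]]'
```

```text
t: 14.52
eef_pos: [0.6142, 0.0396, 0.0475]
ee_rot: [-3.14, -0.0, -1.396]
force: [-4.4, 0.1, 10.4]
width: 0.0266
gripper_force: 15.0
```

```bash
python3 -m crank '[[[0,0,-0.04,0],[0,0,-0.04,0]]]'; python3 -m crank '[[[0,0,-0.04,0],[0,0,-0.04,0],[0,0,-0.04,0],[0,0,-0.04,0],[0,0,-0.04,0],[0,0,-0.04,0]]]' 0.3; python3 -m crank '[[[0,0,-1,0],[0,0,-2.5,0],[0,0,-4,0],[0,0,-4,0]]]'
python3 - <<'E'
from h import *
p,d=arm.grab_frame("wrist");cv2.imwrite("pics/w5.png",p[:,:,::-1]);T,K=cam("wrist");P=cloud(d,T,K)
a=np.radians(100.01);ex=np.array([np.cos(a),np.sin(a)]);ey=np.array([-ex[1],ex[0]]);o=np.array([.6202,0])
q=P.reshape(-1,3);L=(q[:,:2]-o)@ex;W=(q[:,:2]-o)@ey;Z=q[:,2];dark=(p.reshape(-1,3).max(1)<60)
m=dark&(Z>.05)&(Z<.085)&(abs(W)<.03)&(L<.1)&(L>-.02);print(m.sum(),np.percentile(L[m],[1,50,99]),np.percentile(W[m],[1,50,99]),np.percentile(Z[m],[50,99]))
Q=np.c_[L[m],W[m]];r=cv2.minAreaRect((Q*1000).astype(np.float32));print(r)
t=(Z>.09)&(Z<.104)&(L<-.02);print("plate L",np.percentile(L[t],[1,99]).round(4),"W",np.percentile(W[t],[1,99]).round(4))
B=o-.135*ex;print("behind",B,tool([*B,.15]).round(2))
E
```

```text
t: 14.78
eef_pos: [0.6141, 0.0396, 0.0476]
ee_rot: [-3.141, -0.0, -1.396]
force: [-2.5, 0.3, 6.2]
width: 0.0268
gripper_force: 15.0
t: 15.52
eef_pos: [0.6139, 0.0396, 0.048]
ee_rot: [3.142, -0.0, -1.396]
force: [-0.2, 0.2, -0.3]
width: 0.0614
gripper_force: 0.0
t: 16.02
eef_pos: [0.6159, 0.0401, 0.1517]
ee_rot: [-3.135, 0.001, -1.396]
force: [0.3, -0.3, -1.0]
width: 0.0613
gripper_force: 0.0
2205 [0.01483939 0.04242146 0.0725421 ] [-0.01145912  0.00163391  0.0146324 ] [0.06419595 0.06690086]
((44.22001647949219, 1.560800552368164), (59.525550842285156, 26.88159942626953), 0.19512711465358734)
plate L [-0.0575 -0.0471] W [-0.0194  0.0224]
behind [ 0.64366571 -0.13294495] [ 7.01  0.05 -0.02]
```

View pics/w5.png

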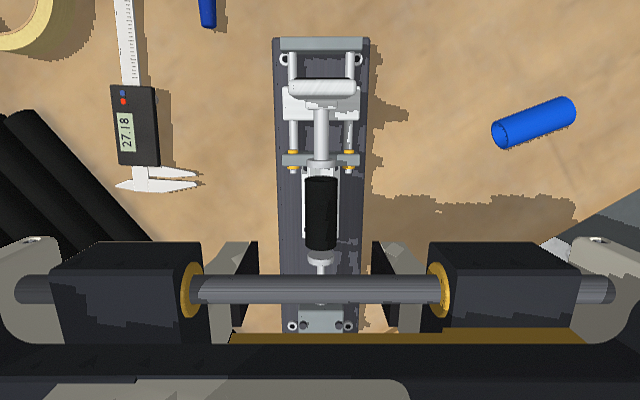

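The tube lies in the bed at px (320,213), in line with the slide pad and the anvil and clear of both. Next I'll shut the fingers and go down behind the slide plate (322,88).

```bash
python3 -m crank '[[[2,0.05,0,0],[4,0.05,0,0],[5.6,0.05,0,0],[5.6,0.05,0,0],[5.6,0.05,1.5,0],[5.6,0.05,2.7,0],[5.6,0.05,3.25,0],[5.6,0.05,3.25,0],[5.6,0.05,3.25,0]]]' 1
python3 -m crank '[[[-0.5,0,0,0],[-0.9,0,0,0],[-1.2,0,0,0],[-1.4,0,0,0],[-1.4,0,0,0]]]'
```

```text
t: 17.2
eef_pos: [0.6377, -0.0982, 0.0679]
ee_rot: [-3.14, -0.0, -1.396]
force: [0.2, -0.1, 0.5]
width: 0.0004
gripper_force: 0.0
t: 17.82
eef_pos: [0.6308, -0.0635, 0.0669]
ee_rot: [-3.141, 0.0, -1.396]
force: [-0.4, -0.8, 0.0]
width: 0.0004
gripper_force: 0.0
```

```bash
python3 -m crank '[[[-0.15,0,0,0],[-0.3,0,0,0],[-0.4,0,0,0],[-0.5,0,0,0],[-0.6,0,0,0],[-0.6,0,0,0]]]'
```

```text
t: 18.58
eef_pos: [0.6282, -0.049, 0.0668]
ee_rot: [-3.142, 0.0, -1.396]
force: [0.3, 0.2, -0.1]
width: 0.0003
gripper_force: 0.0
```

```bash
python3 -m crank '[[[-0.1,0,0,0],[-0.2,0,0,0],[-0.2,0,0,0]]]'
```

```text
t: 18.95
eef_pos: [0.6274, -0.0449, 0.0668]
ee_rot: [3.141, -0.001, -1.396]
force: [2.3, -4.9, -1.6]
width: 0.0006
gripper_force: 2.4
```

```bash
python3 -m crank '[[[-0.08,0,0,0],[-0.16,0,0,0],[-0.2,0,0,0],[-0.2,0,0,0]]]'; python3 -m crank '[[[-0.04,0,0,0],[-0.08,0,0,0],[-0.08,0,0,0]]]'
```

```text
t: 19.45
eef_pos: [0.627, -0.0425, 0.0669]
ee_rot: [3.141, -0.003, -1.397]
force: [5.1, -18.0, -4.4]
width: 0.0007
gripper_force: 9.3
t: 19.82
eef_pos: [0.6269, -0.0424, 0.0669]
ee_rot: [3.141, -0.005, -1.397]
force: [8.0, -27.1, -6.6]
width: 0.0004
gripper_force: 14.2
```

```bash
python3 -m crank '[[[0.04,0,0,0],[0.04,0,0,0],[0.04,0,0,0],[0.04,0,0,0],[0.04,0,0,0],[0.04,0,0,0]]]'; python3 - <<'E'
from h import *
T,K=cam("top")
p,d=arm.grab_frame("top");P=cloud(d,T,K)
w,dw=arm.grab_frame("side");
a=p[150:225,250:360][:,:,::-1];b=w[190:265,250:360][:,:,::-1]
cv2.imwrite("pics/e.png",cv2.resize(np.vstack([a,b]),None,fx=4,fy=4,interpolation=cv2.INTER_CUBIC)[:600])
q=P[150:225,250:360].reshape(-1,3);a=np.radians(100.01);ex=np.array([np.cos(a),np.sin(a)]);ey=np.array([-ex[1],ex[0]]);o=np.array([.6202,0])
L=(q[:,:2]-o)@ex;W=(q[:,:2]-o)@ey;Z=q[:,2];m=(p[150:225,250:360].reshape(-1,3).max(1)<50)&(Z>.045)&(Z<.08)&(abs(W)<.02)&(L>.0)&(L<.11)
if m.any():print(m.sum(),np.percentile(L[m],[2,50,98]),np.percentile(W[m],[2,50,98]),np.percentile(Z[m],[50,98]))
E
```

```text
t: 20.58
eef_pos: [0.6269, -0.0424, 0.0669]
ee_rot: [3.141, -0.004, -1.397]
force: [7.0, -23.0, -4.9]
width: 0.0005
gripper_force: 11.7
```

View pics/e.png

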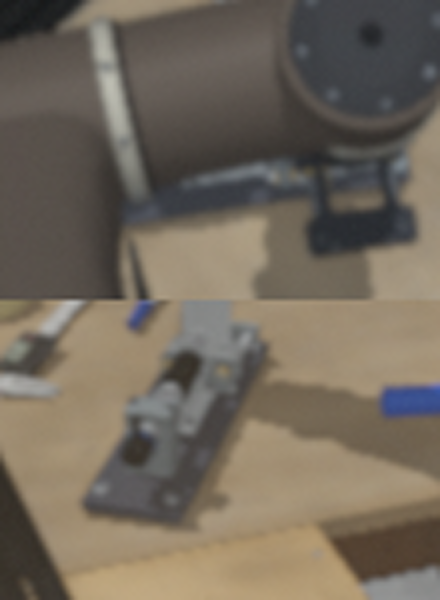

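```bash
python3 - <<'E'
from h import *
T,K=cam("side");p,d=arm.grab_frame("side");P=cloud(d,T,K)
q=P[190:265,250:360].reshape(-1,3);a=np.radians(100.01);ex=np.array([np.cos(a),np.sin(a)]);ey=np.array([-ex[1],ex[0]]);o=np.array([.6202,0])
L=(q[:,:2]-o)@ex;W=(q[:,:2]-o)@ey;Z=q[:,2];m=(p[190:265,250:360].reshape(-1,3).max(1)<75)&(Z>.04)&(Z<.08)&(abs(W)<.025)&(L>.01)&(L<.11)
print(m.sum(),np.percentile(L[m],[0,3,50,97,100]).round(4),np.percentile(Z[m],[2,98]).round(4))
k=(Z>.05)&(Z<.075)&(abs(W)<.03)&(L>-.03)&(L<.15);hist,e=np.histogram(L[k],np.arange(-.03,.15,.01));print(hist)
s=arm.get_state();print(s["force"],s["eef_pos"])
E
```

```text
50 [0.0392 0.0427 0.0652 0.0879 0.0888] [0.06  0.072]
[40 39 10  1  3  2 10 14 12 13  9 23 21  3  0  4 13]
[  6.85882584 -23.27912854  -5.30497877] [ 0.62693924 -0.04241705  0.06691716]
```

```bash
python3 -c "
from station import arm
print(arm.job_done())"
```

```text
the job is handed in; nothing more can be done
None
```

I handed the job in at about 21 s: the green key then the white key were pressed, the tube was laid in the bed, and the slide is held hard against its stop with about 24 N; the hand-in call returned no verdict.

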